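# Lock a fresh filter cartridge into the wine filter's bayonet mount

### The arm

A 7-joint arm with a two-finger parallel gripper is mounted at the origin on the work surface. World frame = base frame: x ahead of the robot, y to its left, z up, the work surface at z = 0. Lengths are in m, angles in rad, forces in N, time in s.
With the tool pointing down it reaches from about 0.425 to 0.925 m from the base axis. Payload 6.8 kg.
Tool frame: the origin (TCP) lies at the very end of the fingers, on their centre line; the grasp point (between the pads) lies 19 mm behind it; z points along the fingers, y is the line along which they close (so a half turn about z gives the same grasp; the last joint's range is limited). The gripper opens to 88 mm and grips with 3 to 60 N. Pads are 20 mm wide; open, the fingers measure 115 mm over their backs; the gripper's body (75 mm by 178 mm) begins 61 mm behind the grasp point.
Start: joints at [-1.405, 0.477, 0.022, 1.555, -0.011, 1.109, -0.083], TCP at [0.183, 0.65, 0.223] pointing down, gripper open.
Joint ranges: [-2.96, 2.96], [-0.34, 2.1], [-1.41, 1.46], [0.24, 2.44], [-1.37, 4.51], [0.17, 1.92], [-2.96, 2.96]. Speed limits (rad/s): [2.39, 2.39, 3.14, 3.14, 3.14, 3.14, 3.14].

### API

Orientations are given as a unit quaternion [x, y, z, w].
In Python, from plant import bot gives the robot as it stands.
- The arm moves only by the shell command python3 -m handwheel 'ROWS' [FORCE]. ROWS is JSON, a list of rows, each an object with "translation": the shift along the tool's x, y, z each as a share of 0.2 m, from -1 to 1, a list of three; "turn": the turn, a rotation vector about the tool's x, y, z each as a share of 2 rad, from -1 to 1, a list of three; "grip": the opening, from 0 (shut) to 1 (fully open). In form: [{"translation": [x, y, z], "turn": [wx, wy, wz], "grip": grip}, ...]. A call has 1 to 12 rows; each row shifts and turns the commanded pose from where the row before left it, along the tool's axes as they then stand; what a row does not reach is not made up. A row lasts 1/10 s, in which the tool goes at most 50 mm and 8.59 degrees, less where a joint would pass 70% of its speed; a pose out of reach is approached as far as the arm can. A call with a number of a shift or a turn outside -1 to 1 is refused whole. A call with a gripper value outside its range is refused whole. The fingers move at their own pace and stop on an object; FORCE is the grip in N (left out, the last holds). Time passes only in rows, so rows that do not move let the fingers close. It gives the time, the measured TCP pose, the force, the opening and the grip force at its end, in the units of the state.
- bot.read_state(): the state, without advancing time (a new reading comes with each control period).
- bot.get_image(name): name is "scene" or "top"; returns a dict with "frame" (400x640x3 uint8, red, green, blue), "mtx" (3x3 intrinsics, pixels), "world_to_cam" (4x4, takes a point from world to camera coordinates). Camera axes: x right, y down, z forward; pixel columns grow to the right and rows downward; lengths in m; the calibration is good to about 2 mm. A picture is of the moment at which its call begins. There is no depth.
- bot.job_done(): hands the job in; it is judged then, once.
The state is a dict: "time_s": time; "qpos": joint angles; "joint_velocities": joint speeds; "joint_efforts": joint torques, N m; "eef_pos": TCP position; "orientation": TCP orientation; "ft_force": force on the tool from outside, world axes, zero at the start; "wrist_torque": the same for the moment, N m; "width": opening from 0.0 (shut) to 1.0 (fully open); "grip_force": force on a finger pad.
Only numpy, scipy, OpenCV 4.12 (cv2) and the standard library are available. Lean on these libraries where they do the work, as an engineer would, in place of code of your own. Each camera call takes 0.05 s, during which the arm holds its last target. There are 200 camera calls.

### The job

The wine filter on the cellar bench is waiting for a new element. Pick up the clean white filter cartridge by the blue fin on its top, lower its two lugs through the two notches of the steel mount until it stands on the mount's floor, then twist it clockwise (seen from above) until its lugs are locked well under the ledges, at about the green dots, and let go, leaving it upright in the mount. Leave the wine-stained dark purple cartridge standing where it is.

Things in the scene. Friction and masses are not known exactly. Their poses are not given: they have to be found in the camera images.
- fresh_center (a point): Clean cartridge, loose, upright: white pleated body and top, blue fin, 136 mm tall. Point: on its axis, 68 mm above its foot; z up; x along both lugs and fin (half turn same). Fin to grip: 46 mm along x, 14 thick, 30 to 68 mm above the point. Body 74 mm wide, -40 to +30. Below it a spigot 48 mm wide; at the very foot two lugs along +-x, each to 44 mm from the axis, 14 wide, 8 high. 0.25 kg.
- used_center (a point): The used cartridge, to be left alone: same shape, size and blue fin, but its pleated body and top are stained dark purple. Same point and axes as the clean one; stands on the bench.
- mount: Fixed round steel cup, 122 mm wide, 30 high, on a dark plate 160 mm wide, 6 thick; outlet pipe up to 38 mm high on its +x side. Origin on its axis at bench height, z up. Two grey ledges 22 to 28 mm above the bench leave a central hole 62 mm wide and two notches 30 mm wide along +-x (red marks), out to the inner wall (110 mm wide). Cartridge x along mount x drops through: 7 mm, 10 deg to spare.
- mount_floor (a point): Centre of the cup's black inner floor, 10 mm above the bench; axes as the mount's. The cartridge's foot stands here. Twisted clockwise seen from above (negative about z), its lugs are wholly under the ledges from 45 deg; stops end the turn at 80 to 90 deg and bar the other way. Two green dots on the plate mark 75 deg: aim the fin there. It turns freely, without spring, and stays where left.
Not all that is in view belongs to the job. Leave any red or turquoise look-alike of the part that bears fresh_center alone.

How it is judged:
By the outcome, as a careful person would: the job done as asked, in the order asked, and still so for the second after the job is handed in, with the robot touching nothing.
It also fails if it takes over 48 s, if anything falls off the work surface, if the arm or the gripper's body presses on something with over 40 N, if the wrist force passes 120 N, or if a joint passes its speed limit or range.

## Working session

There is one attempt and no reset: what is moved stays moved. The work goes in short steps, Python scripts to look and compute and a shell command to move; the robot and the scene stay as the last step left them, time stands still between calls to the robot, and variables do not carry over. Pictures are saved under pics/ and viewed, at most 10 in all, crops included, and the job is handed in when it is done.

```bash
mkdir -p pics; cat > h.py <<'E'
from plant import bot
import numpy as np, cv2, json
def snap(n,f):
    im=bot.get_image(n); cv2.imwrite(f'pics/{f}.png',im['frame'][:,:,::-1])
    np.savez(f'pics/{f}.npz',K=im['mtx'],T=im['world_to_cam']); return im
def ray(f,u,v):
    d=np.load(f'pics/{f}.npz'); R=d['T'][:3,:3];t=d['T'][:3,3]
    return -R.T@t, R.T@np.linalg.inv(d['K'])@np.array([u,v,1.])
def atz(f,u,v,z):
    c,r=ray(f,u,v); return c+r*(z-c[2])/r[2]
def tri(*obs):
    A=np.zeros((3,3));b=np.zeros(3)
    for o in obs:
        c,r=ray(*o); r=r/np.linalg.norm(r); P=np.eye(3)-np.outer(r,r); A+=P;b+=P@c
    return np.linalg.solve(A,b)
def proj(f,p):
    d=np.load(f'pics/{f}.npz'); q=d['K']@(d['T'][:3,:3]@np.array(p)+d['T'][:3,3]); return q[:2]/q[2]
def crop(f,x0,y0,w,h,s,out):
    i=cv2.imread(f'pics/{f}.png')[y0:y0+h,x0:x0+w]; cv2.imwrite(f'pics/{out}.png',cv2.resize(i,None,fx=s,fy=s,interpolation=cv2.INTER_CUBIC))
E
python3 - <<'E'
from h import *
for n in('scene','top'):
    im=snap(n,n+'1'); c=ray(n+'1',320,200); print(n,c,im['mtx'][0,0])
a=cv2.imread('pics/scene1.png');b=cv2.imread('pics/top1.png')
cv2.imwrite('pics/both.png',cv2.resize(np.vstack([a,b]),(480,600)))
s=bot.read_state();print(s)
E
```

```text
scene (array([0.99580584, 0.33007269, 0.8016333 ]), array([-0.46852051, -0.36342019, -0.80533418])) 368.8254892684772
top (array([ 0.48725215, -0.0044795 ,  0.88506647]), array([ 0.11042709,  0.01196679, -0.99390704])) 391.63890365751365
{'time_s': 0.1, 'qpos': array([-1.40514622,  0.47770477,  0.02237775,  1.55633388, -0.01151224,
        1.10932561, -0.08308085]), 'joint_velocities': array([-0.00085521, -0.00174274,  0.00031685, -0.00286697,  0.00015474,
       -0.00011639, -0.00086487]), 'joint_efforts': array([ 4.29399050e-03, -5.84091997e+01,  1.53991889e+00, -2.73313040e+01,
       -5.42247284e-02,  1.32114693e-02,  3.51251811e-05]), 'eef_pos': array([0.18236345, 0.64933151, 0.22179603]), 'orientation': array([ 1.36446664e-01,  9.90647078e-01, -8.19960203e-04, -5.02825792e-05]), 'ft_force': array([0.63078439, 0.26596298, 0.49740565]), 'wrist_torque': array([ 0.03937147, -0.01713845,  0.05234179]), 'grip_force': 0.0, 'width': 1.0003019933952666}
```

View pics/scene1.png

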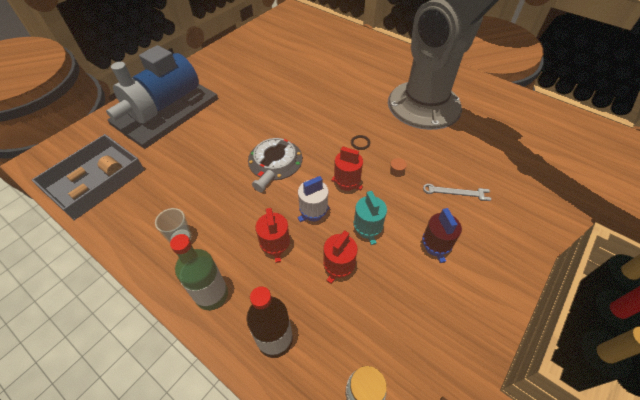

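View pics/top1.png

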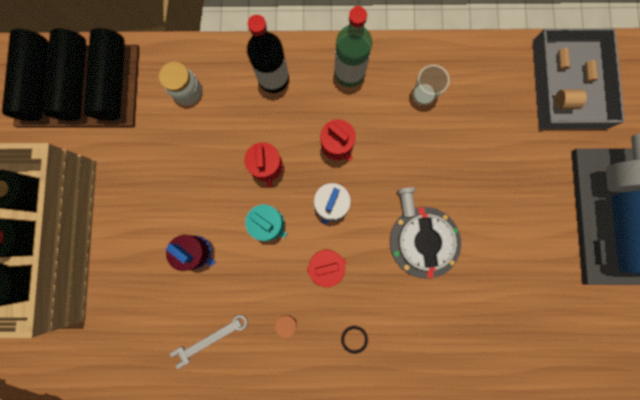

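Scene shows the white cartridge at (313,200) and the mount at (275,158). Top shows them at (332,202) and (425,242). Possible mix-ups in top are purple (187,253), turquoise (265,223), and red at (338,138), (263,160) and (326,268). My choice is the white one with the blue fin, which I'll check in close crops.

```bash
python3 - <<'E'
from h import *
crop('top1',290,150,190,140,4,'tc'); crop('scene1',235,125,120,110,5,'sc')
E
```

```text
(no output)
```

View pics/tc.png

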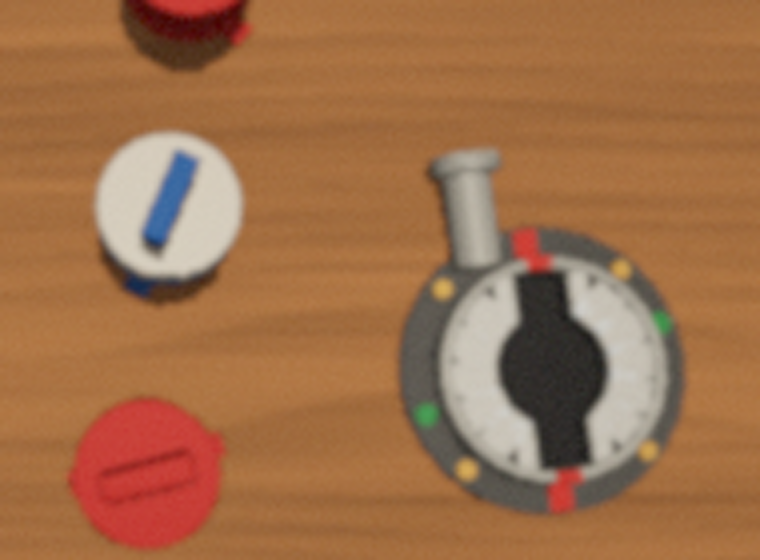

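View pics/sc.png

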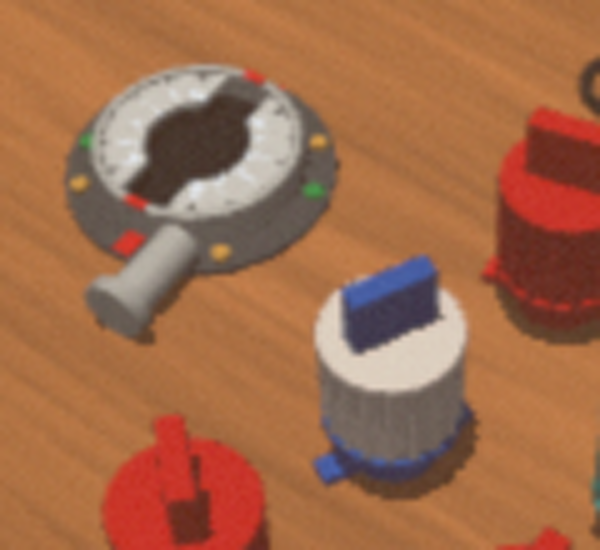

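```bash
python3 - <<'E'
from h import *
t=lambda u,v:('top1',290+u/4,150+v/4)
s=lambda u,v:('scene1',235+u/5,125+v/5)
ang=lambda a,b:np.degrees(np.arctan2((b-a)[1],(b-a)[0]))
f=tri(t(171,195),s(391,280));print('fin top',f)
A=atz(*t(187,153),.136);B=atz(*t(153,236),.136);print('fin T',A,B,ang(A,B))
A=atz(*s(349,297),.136);B=atz(*s(432,263),.136);print('fin S',A,B,ang(A,B))
A=atz(*s(328,468),.004);print('lug S',A)
print('hole',tri(t(553,369),s(197,143)))
print('dots',[tri(t(661,322),s(314,189)),tri(t(427,415),s(85,141))],[tri(t(661,322),s(85,141)),tri(t(427,415),s(314,189))])
for z,a,b in((.028,(542,272),(566,468)),(.006,(524,240),(562,500)),(.006,(661,322),(427,415))):
    A=atz(*t(*a),z);B=atz(*t(*b),z);print(z,A,B,(A+B)/2,ang(A,B),np.linalg.norm(A-B))
for z,a,b in((.028,(140,190),(262,90)),(.006,(314,189),(85,141))):
    A=atz(*s(*a),z);B=atz(*s(*b),z);print('S',z,A,B,(A+B)/2,ang(A,B))
E
```

```text
fin top [ 0.57275314 -0.01930136  0.13214361]
fin T [ 0.59322276 -0.02781938  0.136     ] [ 0.55307108 -0.0112712   0.136     ] 157.60139978263186
fin S [ 0.59456239 -0.0255715   0.136     ] [ 0.55487964 -0.00762579  0.136     ] 155.66611851567203
lug S [ 0.60971104 -0.03309029  0.004     ]
hole [ 0.48976856 -0.23011233  0.02016925]
dots [array([ 0.49005491, -0.22213055,  0.02527254]), array([ 0.51240823, -0.19841113,  0.06438888])] [array([ 0.5163937 , -0.29707073,  0.00080608]), array([ 0.46449004, -0.16394856,  0.00300333])]
0.028 [ 0.54245446 -0.22424151  0.028     ] [ 0.43718085 -0.23347755  0.028     ] [ 0.48981766 -0.22885953  0.028     ] -174.98606696334053 0.1056779845195794
0.006 [ 0.56183729 -0.22044002  0.006     ] [ 0.41858075 -0.23654191  0.006     ] [ 0.49020902 -0.22849097  0.006     ] -173.5869298050442 0.14415862601536913
0.006 [ 0.51593217 -0.29490789  0.006     ] [ 0.46479023 -0.16374494  0.006     ] [ 0.4903612  -0.22932641  0.006     ] 111.30137918008195 0.14078074016672013
S 0.028 [ 0.54134952 -0.22525816  0.028     ] [ 0.43939581 -0.22252557  0.028     ] [ 0.49037266 -0.22389186  0.028     ] 178.46470972136564
S 0.006 [ 0.4662953  -0.16173334  0.006     ] [ 0.51970445 -0.29351101  0.006     ] [ 0.49299988 -0.22762217  0.006     ] -67.93741385599704
```

The crops confirm the choice: a white pleated body with a blue fin and blue lug, at tc (171,195). The fin is at about (0.573,-0.019), pointing -23°. The mount is at (0.490,-0.2285) with its x axis at about 6°, and the green dots agree at -69°. Next I'll work out how far to go.

```bash
cat >> h.py <<'E'
from scipy.spatial.transform import Rotation as Ro
def delta(x,y,z,yaw):
    s=bot.read_state(); R=Ro.from_quat(s['orientation']); c,n=np.cos(np.radians(yaw)),np.sin(np.radians(yaw))
    G=Ro.from_matrix(np.array([[c,n,0],[n,-c,0],[0,0,-1.]]))
    d=R.inv().apply(np.array([x,y,z])-s['eef_pos']); w=(R.inv()*G).as_rotvec()
    print('t',s['time_s'],'pos',s['eef_pos'].round(4),'yaw',np.degrees(np.arctan2(*R.as_matrix()[[1,0],0])).round(2),'F',s['ft_force'].round(1),'w',round(s['width'],3),'g',s['grip_force'],'j7',s['qpos'][6].round(2))
    print('shift units',(d/.2).round(3),'turn units',(w/2).round(4))
E
python3 - <<'E'
from h import *
delta(.573,-.019,.33,157); print(atz('top1',92,150,.15),atz('top1',35,340,.15))
E
```

```text
t 0.1 pos [0.1824 0.6493 0.2218] yaw 164.32 F [0.6 0.3 0.5] w 1.0 g 0.0 j7 -0.08
shift units [-2.784 -2.69  -0.536] turn units [-0.0008  0.0001  0.0638]
[0.6672642  0.44549819 0.15      ] [0.31295747 0.5249827  0.15      ]
```

```bash
python3 -m handwheel '[{"translation":[0,0,-0.2],"turn":[0,0,0],"grip":0.7},{"translation":[0,0,-0.2],"turn":[0,0,0],"grip":0.7},{"translation":[0,0,-0.136],"turn":[0,0,0],"grip":0.7},{"translation":[-0.155,-0.15,0],"turn":[0,0,0],"grip":0.7},{"translation":[-0.155,-0.15,0],"turn":[0,0,0],"grip":0.7},{"translation":[-0.155,-0.15,0],"turn":[0,0,0],"grip":0.7},{"translation":[-0.155,-0.15,0],"turn":[0,0,0],"grip":0.7},{"translation":[-0.155,-0.15,0],"turn":[0,0,0],"grip":0.7},{"translation":[-0.155,-0.15,0],"turn":[0,0,0],"grip":0.7},{"translation":[-0.155,-0.15,0],"turn":[0,0,0],"grip":0.7},{"translation":[-0.155,-0.15,0],"turn":[0,0,0],"grip":0.7},{"translation":[-0.155,-0.15,0],"turn":[0,0,0],"grip":0.7}]'; python3 -c "
from h import *
delta(.573,-.019,.25,157)"
```

```text
time_s: 1.3
eef_pos: [0.3785, 0.3126, 0.3297]
orientation: [0.136, 0.991, -0.0, -0.0]
ft_force: [-0.5, 0.6, 0.5]
width: 0.703
grip_force: 0.0
t 1.3 pos [0.3785 0.3126 0.3297] yaw 164.32 F [-0.5  0.6  0.5] w 0.703 g 0.0 j7 0.5
shift units [-1.384 -1.333  0.398] turn units [-0.0001 -0.0001  0.0639]
```

```bash
python3 -m handwheel '[{"translation":[-0.15,-0.145,0],"turn":[0,0,0],"grip":0.7},{"translation":[-0.15,-0.145,0],"turn":[0,0,0],"grip":0.7},{"translation":[-0.15,-0.145,0],"turn":[0,0,0],"grip":0.7},{"translation":[-0.15,-0.145,0],"turn":[0,0,0],"grip":0.7},{"translation":[-0.15,-0.145,0],"turn":[0,0,0],"grip":0.7},{"translation":[-0.15,-0.145,0],"turn":[0,0,0],"grip":0.7},{"translation":[-0.15,-0.145,0.1],"turn":[0,0,0],"grip":0.7},{"translation":[-0.15,-0.145,0.1],"turn":[0,0,0],"grip":0.7},{"translation":[-0.12,-0.1,0.1],"turn":[0,0,0],"grip":0.7},{"translation":[0,0,0.1],"turn":[0,0,0.032],"grip":0.7},{"translation":[0,0,0],"turn":[0,0,0.032],"grip":0.7},{"translation":[0,0,0],"turn":[0,0,0],"grip":0.7}]'; python3 -c "
from h import *
delta(.573,-.019,.103,157)
snap('scene','s2');snap('top','t2')
a=cv2.imread('pics/s2.png')[100:300,220:420];b=cv2.imread('pics/t2.png')[100:300,230:430]
cv2.imwrite('pics/v2.png',cv2.resize(np.hstack([a,b]),(800,400)))"
```

```text
time_s: 2.5
eef_pos: [0.5635, 0.0002, 0.2488]
orientation: [0.2, 0.98, -0.001, -0.001]
ft_force: [0.5, 0.2, 0.1]
width: 0.699
grip_force: 0.0
t 2.5 pos [5.635e-01 2.000e-04 2.488e-01] yaw 156.92 F [0.5 0.2 0.1] w 0.699 g 0.0 j7 1.22
shift units [-0.082 -0.069  0.729] turn units [-0.0007 -0.0008 -0.0007]
```

View pics/v2.png

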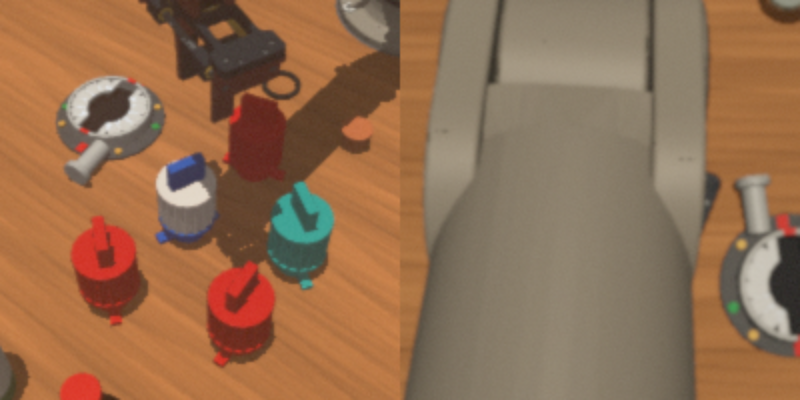

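The scene view shows the gripper above and behind the white cartridge (185,185), with nothing touched. The top view is blocked by the arm. I'll centre and go down over the fin.

```bash
python3 -m handwheel '[{"translation":[-0.082,-0.069,0],"turn":[0,0,0],"grip":0.7},{"translation":[0,0,0.12],"turn":[0,0,0],"grip":0.7},{"translation":[0,0,0.12],"turn":[0,0,0],"grip":0.7},{"translation":[0,0,0.12],"turn":[0,0,0],"grip":0.7},{"translation":[0,0,0.1],"turn":[0,0,0],"grip":0.7},{"translation":[0,0,0.1],"turn":[0,0,0],"grip":0.7},{"translation":[0,0,0.08],"turn":[0,0,0],"grip":0.7},{"translation":[0,0,0.06],"turn":[0,0,0],"grip":0.7},{"translation":[0,0,0.029],"turn":[0,0,0],"grip":0.7},{"translation":[0,0,0],"turn":[0,0,0],"grip":0.7}]' 30; python3 -c "
from h import *
delta(.573,-.019,.103,157)
snap('scene','s3');crop('s3',260,110,110,120,5,'v3')"
```

```text
time_s: 3.6
eef_pos: [0.5737, -0.0185, 0.1038]
orientation: [0.199, 0.98, -0.0, -0.0]
ft_force: [0.0, -0.3, 0.6]
width: 0.701
grip_force: 0.0
t 3.6 pos [ 0.5737 -0.0185  0.1038] yaw 157.02 F [ 0.  -0.3  0.6] w 0.701 g 0.0 j7 1.37
shift units [ 0.002 -0.004  0.004] turn units [-0.0001 -0.0002  0.0002]
```

View pics/v3.png

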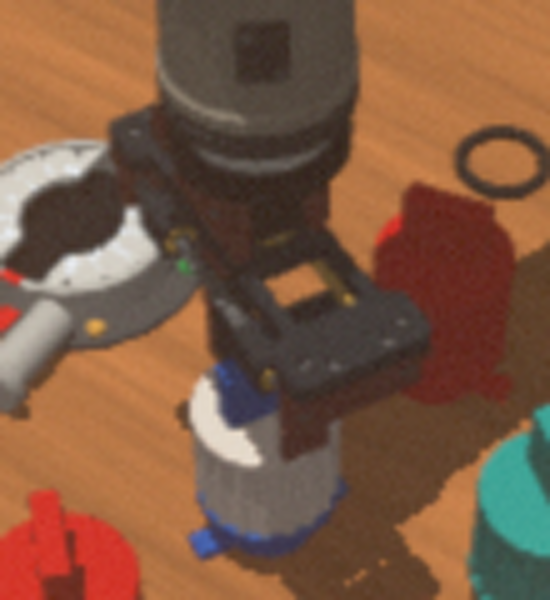

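The picture shows the fingers on either side of the blue fin (245,395), with the cartridge upright. Next I'll close the gripper and lift.

```bash
python3 -m handwheel '[{"translation":[0,0,0],"turn":[0,0,0],"grip":0.3},{"translation":[0,0,0],"turn":[0,0,0],"grip":0},{"translation":[0,0,0],"turn":[0,0,0],"grip":0},{"translation":[0,0,0],"turn":[0,0,0],"grip":0},{"translation":[0,0,0],"turn":[0,0,0],"grip":0},{"translation":[0,0,0],"turn":[0,0,0],"grip":0},{"translation":[0,0,0],"turn":[0,0,0],"grip":0},{"translation":[0,0,-0.05],"turn":[0,0,0],"grip":0},{"translation":[0,0,-0.1],"turn":[0,0,0],"grip":0},{"translation":[0,0,-0.1],"turn":[0,0,0],"grip":0},{"translation":[0,0,-0.1],"turn":[0,0,0],"grip":0},{"translation":[0,0,0],"turn":[0,0,0],"grip":0}]' 35; python3 -c "
from h import *
delta(.490,-.2285,.175,186)"
```

```text
time_s: 4.85
eef_pos: [0.5755, -0.0189, 0.1768]
orientation: [0.2, 0.98, 0.001, 0.002]
ft_force: [-0.5, 0.6, -2.7]
width: 0.16
grip_force: 35.0
t 4.85 pos [ 0.5755 -0.0189  0.1768] yaw 156.96 F [-0.5  0.6 -2.7] w 0.16 g 34.991188645362854 j7 1.32
shift units [-0.017 -1.132  0.006] turn units [ 0.0007  0.0023 -0.2534]
```

```bash
python3 -m handwheel '[{"translation":[0,-0.1,0],"turn":[0,0,0],"grip":0},{"translation":[-0.003,-0.16,0],"turn":[0,0,0],"grip":0},{"translation":[-0.003,-0.16,0],"turn":[0,0,0],"grip":0},{"translation":[-0.003,-0.16,0],"turn":[0,0,0],"grip":0},{"translation":[-0.003,-0.16,0],"turn":[0,0,0],"grip":0},{"translation":[-0.003,-0.16,0],"turn":[0,0,0],"grip":0},{"translation":[-0.002,-0.14,0],"turn":[0,0,0],"grip":0},{"translation":[0,-0.092,0],"turn":[0,0,-0.043],"grip":0},{"translation":[0,0,0],"turn":[0,0,-0.07],"grip":0},{"translation":[0,0,0],"turn":[0,0,-0.07],"grip":0},{"translation":[0,0,0],"turn":[0,0,-0.07],"grip":0},{"translation":[0,0,0],"turn":[0,0,0],"grip":0}]'; python3 -c "
from h import *
delta(.490,-.2285,.175,186)
snap('scene','s4');snap('top','t4');crop('s4',220,80,120,120,5,'v4')
for p in((.49,-.2285,.028),): print(proj('s4',p))"
```

```text
time_s: 6.05
eef_pos: [0.4877, -0.2282, 0.1732]
orientation: [-0.053, 0.999, 0.0, -0.001]
ft_force: [0.4, 0.4, -1.7]
width: 0.155
grip_force: 35.0
t 6.05 pos [ 0.4877 -0.2282  0.1732] yaw -173.98 F [ 0.4  0.4 -1.7] w 0.155 g 34.989813566207886 j7 2.18
shift units [-0.011 -0.003 -0.009] turn units [ 0.0004 -0.0006  0.0002]
[274.36722398 151.99125038]
```

View pics/v4.png

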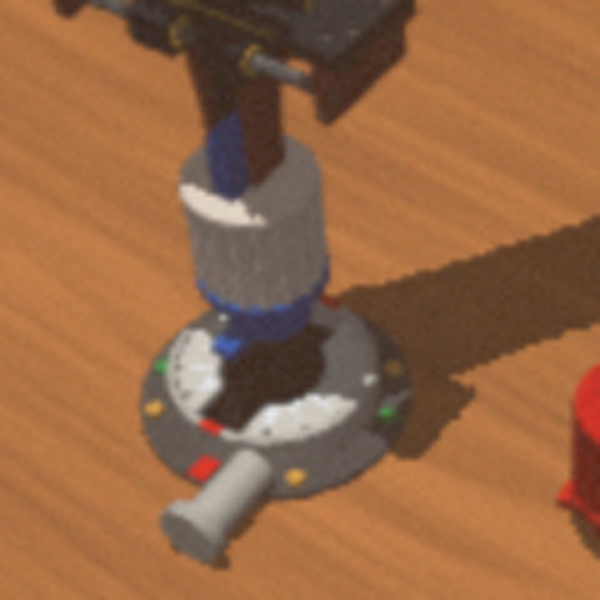

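```bash
python3 - <<'E'
from h import *
c=np.array([.4877,-.2282]); a=np.radians(np.linspace(0,360,181))
def ext(cx,r,z):
    P=np.array([proj('s4',(cx[0]+r*np.cos(t),cx[1]+r*np.sin(t),z)) for t in a]); P=(P-[220,80])*5
    return P.min(0).round(1),P.max(0).round(1)
for z in(.098,.028): print(ext(c,.037,z+.0694))
for s in(1,-1):
    e=c+s*.044*np.array([np.cos(.105),np.sin(.105)]); print('lug end',((proj('s4',(*e,.0734))-[220,80])*5).round(1))
print('d/dalong x 5mm',((proj('s4',(c[0]+.005,c[1],.16))-proj('s4',(c[0],c[1],.16)))*5).round(1),((proj('s4',(c[0],c[1]+.005,.16))-proj('s4',(c[0],c[1],.16)))*5).round(1))
print('mount',ext(np.array([.49,-.2285]),.08,.006),ext(np.array([.49,-.2285]),.061,.03))
E
```

```text
(array([176.3, 123.4]), array([319.9, 218.6]))
(array([194.5, 223.4]), array([330. , 317.7]))
lug end [219.3 349.7]
lug end [312.4 254.6]
d/dalong x 5mm [-6.5  5.1] [7.1 3.9]
mount (array([138.3, 290.1]), array([412. , 491.1])) (array([165. , 283.2]), array([377.4, 437.2]))
```

The picture shows the cartridge hanging upright above the cup, with its lug at (227,347) lined up with the red-marked notch. The silhouette agrees with the tool centre to about 3 mm. I'll lower it part-way into the notches.

```bash
python3 -m handwheel '[{"translation":[-0.011,-0.003,0],"turn":[0,0,0],"grip":0},{"translation":[0,0,0.04],"turn":[0,0,0],"grip":0},{"translation":[0,0,0.04],"turn":[0,0,0],"grip":0},{"translation":[0,0,0.04],"turn":[0,0,0],"grip":0},{"translation":[0,0,0.04],"turn":[0,0,0],"grip":0},{"translation":[0,0,0.03],"turn":[0,0,0],"grip":0},{"translation":[0,0,0.025],"turn":[0,0,0],"grip":0},{"translation":[0,0,0.025],"turn":[0,0,0],"grip":0},{"translation":[0,0,0],"turn":[0,0,0],"grip":0}]'; python3 -c "
from h import *
delta(.490,-.2285,.1138,186)"
```

```text
time_s: 7.05
eef_pos: [0.4903, -0.2285, 0.1254]
orientation: [-0.052, 0.999, 0.0, -0.001]
ft_force: [0.5, 0.2, -2.3]
width: 0.158
grip_force: 35.0
t 7.05 pos [ 0.4903 -0.2285  0.1254] yaw -174.03 F [ 0.5  0.2 -2.3] w 0.158 g 34.99115288257599 j7 2.22
shift units [0.001 0.    0.058] turn units [ 0.0002 -0.0005 -0.0003]
```

```bash
python3 -m handwheel '[{"translation":[0,0,0.02],"turn":[0,0,0],"grip":0},{"translation":[0,0,0.015],"turn":[0,0,0],"grip":0},{"translation":[0,0,0.012],"turn":[0,0,0],"grip":0},{"translation":[0,0,0.01],"turn":[0,0,0],"grip":0},{"translation":[0,0,0.003],"turn":[0,0,0],"grip":0},{"translation":[0,0,0],"turn":[0,0,0],"grip":0}]'; python3 -c "
from h import *
delta(.490,-.2285,.1138,186)"
```

```text
time_s: 7.65
eef_pos: [0.4907, -0.2287, 0.1141]
orientation: [-0.052, 0.999, 0.0, 0.0]
ft_force: [0.4, -0.1, -2.8]
width: 0.156
grip_force: 35.0
t 7.65 pos [ 0.4907 -0.2287  0.1141] yaw -174.04 F [ 0.4 -0.1 -2.8] w 0.156 g 34.99112248420715 j7 2.23
shift units [0.003 0.001 0.001] turn units [ 0.      0.     -0.0003]
```

Not touching yet. I'll go down in small steps until it makes contact.

```bash
python3 -m handwheel '[{"translation":[0,0,0.005],"turn":[0,0,0],"grip":0},{"translation":[0,0,0],"turn":[0,0,0],"grip":0}]'; python3 -m handwheel '[{"translation":[0,0,0.004],"turn":[0,0,0],"grip":0},{"translation":[0,0,0],"turn":[0,0,0],"grip":0}]'
```

```text
time_s: 7.85
eef_pos: [0.4909, -0.2289, 0.1139]
orientation: [-0.052, 0.999, 0.0, 0.0]
ft_force: [-2.9, -0.0, 5.9]
width: 0.158
grip_force: 35.0
time_s: 8.05
eef_pos: [0.4909, -0.2289, 0.1139]
orientation: [-0.052, 0.999, 0.0, 0.0]
ft_force: [-5.5, 2.6, 14.4]
width: 0.158
grip_force: 35.0
```

Contact came at TCP z 0.1139, as predicted for the mount floor. I'll ease off the pressure and twist clockwise.

```bash
python3 -m handwheel '[{"translation":[0,0,-0.006],"turn":[0,0,0],"grip":0},{"translation":[0,0,0],"turn":[0,0,0.04],"grip":0},{"translation":[0,0,0],"turn":[0,0,0.06],"grip":0},{"translation":[0,0,0],"turn":[0,0,0.06],"grip":0},{"translation":[0,0,0],"turn":[0,0,0.06],"grip":0}]'; python3 -c "
from h import *
delta(.490,-.2285,.1138,111.5);print(bot.read_state()['wrist_torque'])"
```

```text
time_s: 8.55
eef_pos: [0.4909, -0.2288, 0.1139]
orientation: [0.17, 0.986, 0.0, 0.0]
ft_force: [-0.2, 1.1, 2.1]
width: 0.158
grip_force: 35.0
t 8.55 pos [ 0.4909 -0.2288  0.1139] yaw 160.48 F [-0.2  1.1  2.1] w 0.158 g 34.993441700935364 j7 1.85
shift units [0.005 0.    0.001] turn units [3.000e-04 3.000e-04 4.274e-01]
[0.16418264 0.27878962 0.00963109]
```

```bash
python3 -m handwheel '[{"translation":[0,0,0],"turn":[0,0,0.06],"grip":0},{"translation":[0,0,0],"turn":[0,0,0.06],"grip":0},{"translation":[0,0,0],"turn":[0,0,0.06],"grip":0},{"translation":[0,0,0],"turn":[0,0,0.06],"grip":0},{"translation":[0,0,0],"turn":[0,0,0.06],"grip":0},{"translation":[0,0,0],"turn":[0,0,0.06],"grip":0},{"translation":[0,0,0],"turn":[0,0,0.045],"grip":0},{"translation":[0,0,0],"turn":[0,0,0],"grip":0},{"translation":[0,0,0],"turn":[0,0,0],"grip":0}]'; python3 -c "
from h import *
delta(.490,-.2285,.1138,111);print(bot.read_state()['wrist_torque'])"
```

```text
time_s: 9.45
eef_pos: [0.4914, -0.2288, 0.1139]
orientation: [0.541, 0.841, 0.0, 0.001]
ft_force: [-0.4, 0.4, 4.5]
width: 0.158
grip_force: 35.0
t 9.45 pos [ 0.4914 -0.2288  0.1139] yaw 114.5 F [-0.4  0.4  4.5] w 0.158 g 34.99534606933594 j7 1.19
shift units [ 0.004 -0.006  0.001] turn units [0.0006 0.0004 0.0305]
[ 0.22968621  0.00297147 -0.05322565]
```

```bash
python3 -m handwheel '[{"translation":[0,0,0],"turn":[0,0,0.03],"grip":0},{"translation":[0,0,0],"turn":[0,0,0],"grip":0},{"translation":[0,0,0],"turn":[0,0,0],"grip":0.3},{"translation":[0,0,0],"turn":[0,0,0],"grip":0.5},{"translation":[0,0,0],"turn":[0,0,0],"grip":0.6},{"translation":[0,0,0],"turn":[0,0,0],"grip":0.6},{"translation":[0,0,-0.08],"turn":[0,0,0],"grip":0.6},{"translation":[0,0,-0.12],"turn":[0,0,0],"grip":0.6},{"translation":[0,0,-0.16],"turn":[0,0,0],"grip":0.6},{"translation":[0,0,-0.2],"turn":[0,0,0],"grip":0.6},{"translation":[0,0,-0.2],"turn":[0,0,0],"grip":0.6},{"translation":[0,0,0],"turn":[0,0,0],"grip":0.6}]'; python3 -m handwheel '[{"translation":[0,0.2,0],"turn":[0,0,0],"grip":0.6},{"translation":[0,0.2,0],"turn":[0,0,0],"grip":0.6},{"translation":[0,0.2,0],"turn":[0,0,0],"grip":0.6},{"translation":[0,0.2,0],"turn":[0,0,0],"grip":0.6},{"translation":[0,0.2,0],"turn":[0,0,0],"grip":0.6},{"translation":[0,0,0],"turn":[0,0,0],"grip":0.6}]'; python3 -c "
from h import *
delta(.490,-.2285,.1138,111)
snap('scene','s5');snap('top','t5')
a=cv2.imread('pics/s5.png')[80:220,210:350];b=cv2.imread('pics/t5.png')[170:310,360:500]
cv2.imwrite('pics/v5.png',cv2.resize(np.hstack([a,b]),(800,400),interpolation=2))"
```

```text
time_s: 10.65
eef_pos: [0.493, -0.2308, 0.2713]
orientation: [0.567, 0.823, 0.002, 0.004]
ft_force: [0.2, -0.5, 0.2]
width: 0.596
grip_force: 0.0
time_s: 11.25
eef_pos: [0.6815, -0.1526, 0.2638]
orientation: [0.564, 0.826, 0.0, -0.0]
ft_force: [-0.8, 1.3, 0.7]
width: 0.6
grip_force: 0.0
t 11.25 pos [ 0.6815 -0.1526  0.2638] yaw 111.32 F [-0.8  1.3  0.7] w 0.6 g 0.0 j7 0.86
shift units [-0.006 -1.03   0.75 ] turn units [-0.0001 -0.0002  0.0028]
```

View pics/v5.png

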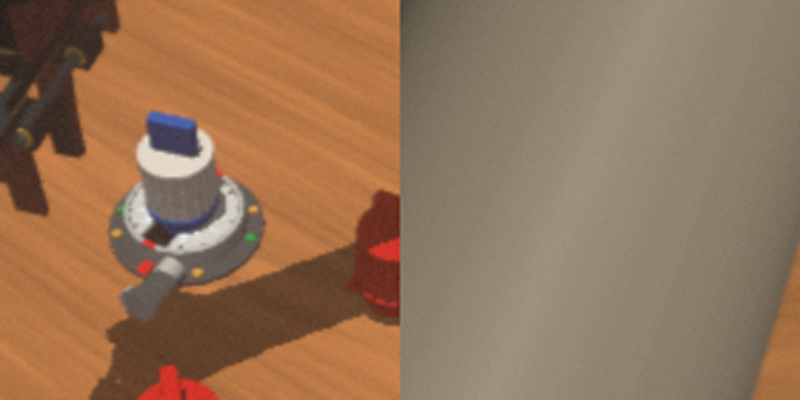

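The scene view shows the white cartridge upright and low in the cup, with the fin running from (147,118) to (197,127), parallel to the line of the green dots. I'll check the angle in numbers.

```bash
python3 - <<'E'
from h import *
k=280/800
A=atz('s5',210+150*k,80+116*k,.146);B=atz('s5',210+197*k,80+123*k,.146)
print(A,B,(A+B)/2,np.degrees(np.arctan2((A-B)[1],(A-B)[0])),np.linalg.norm(A-B))
E
```

```text
[ 0.50147129 -0.24420841  0.146     ] [ 0.48216254 -0.20362854  0.146     ] [ 0.49181691 -0.22391848  0.146     ] -64.5539206750329 0.044939442245993985
```

```bash
python3 -c "
from plant import bot
print(bot.job_done())"
```

```text
the job is handed in; nothing more can be done
None
```

The clean cartridge stands upright on the mount floor, twisted clockwise about 75° by the arm's reading (about 71° in the last picture), which puts its lugs under the ledges. It is released, the used cartridge was not touched, and the job was handed in at about 11 s; no verdict came back.

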